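# Clear the kiln dial and set its pointer to the square post

### The job

A cut clay bracket has been left on the kiln controller, between the dial's pointer and the square brass post that marks today's firing. Lay the bracket down gently, flat and whole on the round plaster bat without dropping it, then turn the pointer round until it points straight at the middle of the square post (not at the round stud) and leave it there. The pointer must never hit the bracket, and everything else on the bench and on the console stays where it is.

Things in the scene. Friction and masses are not known exactly. Their poses are not given: they have to be found in the camera images.
- console: Kiln controller: grey steel box 260 x 260 x 45 mm high lying on the bench, fixed. Origin at the centre of its underside; x points away from the robot at yaw 0, z up. A white scale plate with black ticks every 15 degrees is on its top; the top face is 45 mm above the bench.
- dial_center (a point): Centre of the dial, on the pointer's axis, on the console's top face (45 mm above the bench). Axes as the console's.
- pointer (a joint): Angle of the dial's pointer in rad about the vertical: 0 points along the console's +x, positive is anticlockwise seen from above; stops at -2.5 and 2.5. It turns with light friction (0.12 N m, about 2 N at 60 mm from the axis) and stays where it is left. Black hub of 48 mm diameter and 34 mm high, and from it one black straight bar with a white centre line, 14 mm wide, ending 87.5 mm from the axis, whose underside is 6 mm and top 28 mm above the console's top face.
- pointer_tip (a point): Outer end of the pointer bar, on its centre line, at the top of the bar (28 mm above the console's top face, 87.5 mm from the axis). Its x axis points outward along the bar, its y axis to the bar's left.
- post_top (a point): Centre of the top of the square brass post that marks the wanted setting: 22 x 22 mm, standing 36 mm above the console's top face on a 36 x 20 x 5 mm foot, fixed near the left or the right edge of the console 115 mm to the side of the axis and 10 to 85 mm nearer the robot (in the console's frame). Point the bar at this.
- round_stud: The other mark, not wanted: round domed brass stud, 26 mm in diameter, 18 mm high on a 36 x 20 x 5 mm foot, fixed near the opposite edge. Origin at its underside, on the console's top face.
- bracket: I-shaped bracket of stiff terracotta clay, loose, 100 mm long (y), 16 mm thick, about 0.11 kg: shank 28 mm wide (x) and 68 mm long between two end flanges 50 mm wide (x) and 18 mm (y). Origin at the centre of its underside, z up. It starts flat on the console, its length roughly across the console's x, 68 to 80 mm farther from the robot than the square post; one end lies in the pointer's way.
- bat_top (a point): Centre of the top of the round white plaster bat, a disc 170 mm in diameter and 14 mm high on the bench, fixed, empty: to the left or to the right of the console.
- ware_board: Square plywood board 160 x 160 x 18 mm, fixed, on the other side of the console; it is taken by the clay tile. Origin at the centre of its underside.
- clay_tile: Bystander: square clay tile 90 x 90 x 12 mm lying on the plywood board.
- offcut: Bystander: clay offcut 50 (x) x 34 (y) x 20 mm high lying on the console by the round stud. Origin at the centre of its underside.
- offcut2: Bystander: lump of clay 70 x 45 x 36 mm high, on the bench at the far right.
- knife: Bystander: spatula 160 mm long with a wooden handle, flat on the bench at the far left.
- bowl: Bystander: white bowl 120 mm across and 55 mm high, beyond the console on the right.
- tool_jar: Bystander: blue jar 74 mm across and 100 mm high, with tools up to 190 mm high, beyond the console on the left.
Mind the look-alikes: they are no part of the job. Leave any orange or turquoise look-alike of the part that bears bat_top alone.

How it is judged:
By the outcome, as a careful person would: the job done as asked, in the order asked, and still so for the second after the job is handed in, with the robot touching nothing.
It also fails if it takes over 61 s, if anything falls off the work surface, if the arm or the gripper's body presses on something with over 40 N, if the wrist force passes 120 N, or if a joint passes its speed limit or range.

### The arm

A 7-joint arm with a two-finger parallel gripper is mounted at the origin on the work surface. World frame = base frame: x ahead of the robot, y to its left, z up, the work surface at z = 0. Lengths are in mm, angles in degrees, forces in N, time in s.
With the tool pointing down it reaches from about 425 to 950 mm from the base axis. Payload 4.7 kg.
Tool frame: the origin (TCP) lies midway between the tips of the shut fingers; the grasp point (between the pads) lies 19 mm behind it; z points along the fingers, y is the line along which they close (so a half turn about z gives the same grasp; the last joint's range is limited). The gripper opens to 85 mm and grips with 20 to 120 N. Pads are 22 mm wide; open, the fingers measure 114 mm over their backs; the gripper's body (76 mm by 85 mm) begins 54 mm behind the grasp point. The pads swing forward as they close: fully open they stand 13 mm farther back than shut.
Start: joints at [-78.604, 26.849, -2.785, 87.806, 1.381, 65.374, -4.715], TCP at [152.395, 657.59, 231.335] pointing down, gripper open.
Joint ranges: [-148.3, 148.3], [-19.14, 114.17], [-79.39, 73.82], [5.75, 140.21], [-59.74, 239.74], [12.07, 113.84], [-152.46, 152.46]. Speed limits (degrees/s): [147.25, 147.25, 180, 180, 180, 180, 180].

### API

Orientations are given as a 3x3 rotation matrix whose columns are the frame's x, y, z axes.
In Python, from workcell import arm gives the robot as it stands. The module is installed in compiled form; this text tells all that it offers.
- The arm moves only by the shell command python3 -m jog 'ROWS' [OPENING] [FORCE]. ROWS is JSON, a list of rows, each a list of 2 entries, a list of its own where there are three numbers: the shift along the tool's x, y, z in m, then the turn, a rotation vector about the tool's x, y, z in rad. In form: [[[dx, dy, dz], [rx, ry, rz]], ...]. A call has exactly 8 rows; each row is the pose to reach, as a shift and turn from the pose commanded when the call began, along the tool's axes at that moment; what a row does not reach only later rows make up. A row lasts 1/12 s, in which the tool goes at most 41.7 mm and 7.16 degrees, less where a joint would pass 70% of its speed; a pose out of reach is approached as far as the arm can. A call with a gripper value outside its range is refused whole. OPENING is the finger opening in m, from 0 to 0.0854, set as the call begins (- or left out, the last holds). The fingers move at their own pace and stop on an object; FORCE is the grip in N (left out, the last holds). Time passes only in rows, so rows that repeat a pose let the fingers close, or fill a call up. It gives the time, the measured TCP pose, the force, the opening and the grip force at its end, in the units of the state.
- arm.observe(): the state, without advancing time (a new reading comes with each control period).
- arm.get_image(name): name is "scene" or "top"; returns the picture (420x560x3 uint8, red, green, blue); there is no depth.
- arm.get_calibration(name): a dict with "fx", "fy", "cx", "cy" (pixels), "dist_coeffs" ([k1, k2, p1, p2, k3] as OpenCV has them; the pictures are not rectified), "view" (4x4, takes a point from world to camera coordinates). Camera axes: x right, y up, looking along -z (the intrinsics and any distortion apply to the point x, -y, -z); pixel columns grow to the right and rows downward; lengths in mm; the calibration is good to about 2 mm. A picture is of the moment at which its call begins. get_calibration takes no time and is no camera call.
- arm.hand_in(): hands the job in; it is judged then, once.
The state is a dict: "clock": time; "joints": joint angles; "dq": joint speeds; "tau": joint torques, N m; "position": TCP position; "ee_rot": TCP orientation; "wrist_force": force on the tool from outside, world axes, zero at the start; "moment": the same for the moment, N m; "opening": finger opening in mm; "gripper_force": force on a finger pad.
Only numpy, scipy, OpenCV 4.12 (cv2) and the standard library are available. Lean on these libraries where they do the work, as an engineer would, in place of code of your own. Each camera call takes 0.05 s, during which the arm holds its last target. There are 200 camera calls.

## Working session

There is one attempt and no reset: what is moved stays moved. The work goes in short steps, Python scripts to look and compute and a shell command to move; the robot and the scene stay as the last step left them, time stands still between calls to the robot, and variables do not carry over. Pictures are saved under pics/ and viewed, at most 12 in all, crops included, and the job is handed in when it is done.

```bash
mkdir -p pics; cat > h.py <<'E'
import numpy as np,cv2
from workcell import arm
def save(cam,name,crop=None,s=1):
    im=arm.get_image(cam)[:,:,::-1]
    if crop: x0,y0,x1,y1=crop; im=im[y0:y1,x0:x1]
    im=cv2.resize(im,None,fx=s,fy=s,interpolation=cv2.INTER_CUBIC); cv2.imwrite('pics/'+name,im)
def px2w(cam,uv,z):
    c=arm.get_calibration(cam);K=np.array([[c['fx'],0,c['cx']],[0,c['fy'],c['cy']],[0,0,1.]])
    n=cv2.undistortPoints(np.array([[uv]],float),K,np.array(c['dist_coeffs'],float))[0,0]
    V=np.array(c['view']);R=V[:3,:3];o=-R.T@V[:3,3];d=R.T@np.array([n[0],-n[1],-1])
    return o+d*(z-o[2])/d[2]
def w2px(cam,p):
    c=arm.get_calibration(cam);K=np.array([[c['fx'],0,c['cx']],[0,c['fy'],c['cy']],[0,0,1.]])
    V=np.array(c['view']);q=V[:3,:3]@np.array(p,float)+V[:3,3];q=q*[1,-1,-1]
    return cv2.projectPoints(q.reshape(1,1,3),np.zeros(3),np.zeros(3),K,np.array(c['dist_coeffs'],float))[0].ravel()
E
python3 - <<'E'
from h import *
save('top','top0.png',None,1.4);save('scene','sc0.png',None,1.4)
s=arm.observe();print(s['clock'],s['position'],np.round(s['ee_rot'],3),s['opening'])
for c in('top','scene'):
    V=np.array(arm.get_calibration(c)['view']);print(c,-V[:3,:3].T@V[:3,3])
E
```

```text
0.1 [152.29752618 657.0691687  230.36384104] [[-0.974  0.226 -0.   ]
 [ 0.226  0.974 -0.002]
 [-0.    -0.002 -1.   ]] 84.88577904523153
top [ 383.98726247   88.03252346 1248.45453068]
scene [ 999.17157213  760.69321919 1156.36960891]
```

View pics/top0.png

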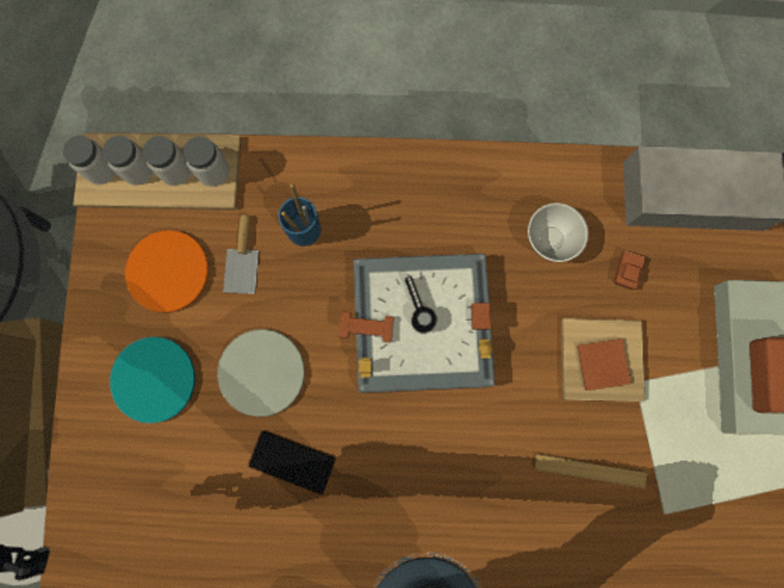

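View pics/sc0.png

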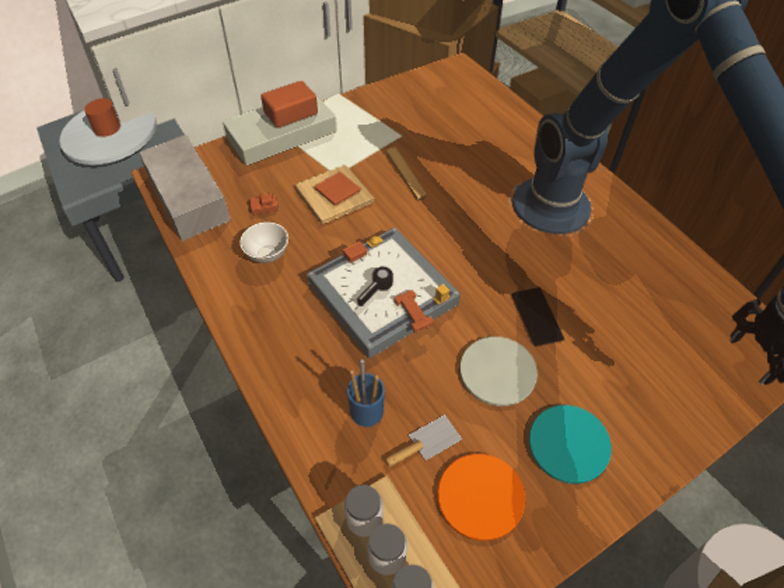

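The top view shows the console centred near (424,322), with its pointer tip at (409,279). Candidates for each item:
- **Post:** brass marks at left (365,368) and right (486,349).
- **Bracket:** I-shaped, at (367,327). The offcut at (481,316) and the tile are the other clay pieces.
- **Bat:** discs in white (261,372), turquoise (152,379) and orange (166,270). I choose the white one.

A close crop comes next to check these.

```bash
python3 - <<'E'
from h import *
save('top','c1.png',(235,170,365,290),6)
save('scene','c2.png',(215,155,335,260),6)
E
```

```text
(no output)
```

View pics/c1.png

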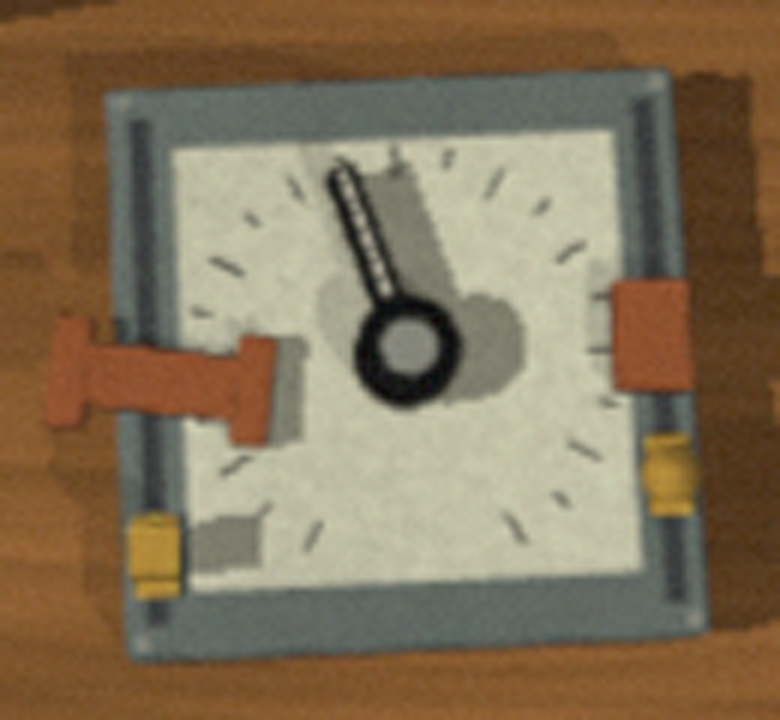

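View pics/c2.png

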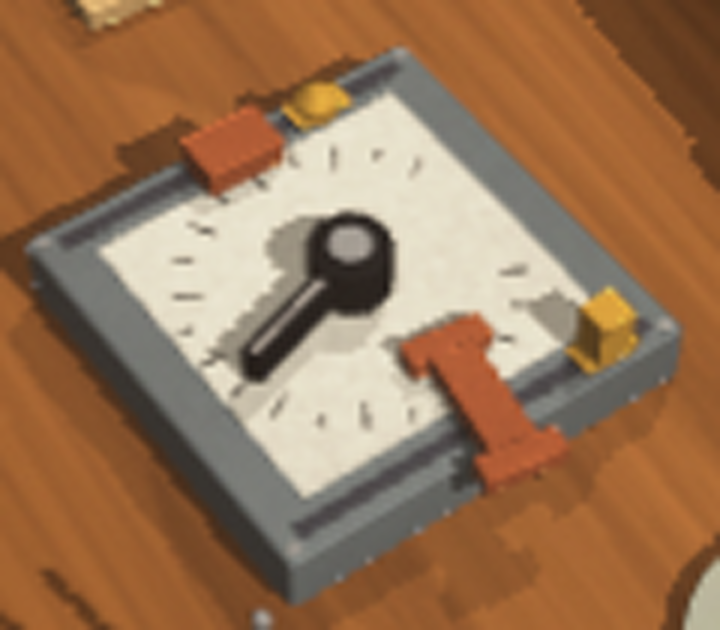

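```bash
cat >> h.py <<'E'
T=lambda u,v:(235+(u+.5)/6-.5,170+(v+.5)/6-.5)
S=lambda u,v:(215+(u+.5)/6-.5,155+(v+.5)/6-.5)
E
python3 - <<'E'
from h import *
np.set_printoptions(precision=1,suppress=True)
c=[px2w('top',T(*p),45) for p in [(108,93),(667,70),(706,632),(130,660)]]
C=np.mean(c,0);print(*c,'center',C)
xa=(c[0]+c[1]-c[2]-c[3]);yaw=np.arctan2(xa[1],xa[0]);ya=(c[0]+c[3]-c[1]-c[2]);print('yaw',np.degrees(yaw),np.degrees(np.arctan2(-ya[0],ya[1])))
hub=px2w('top',T(408,347),79);print('hub',hub,px2w('scene',S(349,241),79))
print('post',px2w('top',T(155,541),81),px2w('scene',S(610,311),81))
print('tip',px2w('top',T(339,165),73),px2w('scene',S(250,362),73))
for p in [(68,371),(253,391)]: print('br flange',px2w('top',T(*p),61))
for p in [(460,329),(524,468)]: print('br flange sc',px2w('scene',S(*p),61))
print('bat',px2w('top',(261/1.4,372/1.4),14),px2w('scene',(498.5/1.4,371/1.4),14))
E
```

```text
[669.2 158.7  45. ] [687.4 -96.6  45. ] [ 432.4 -114.5   45. ] [413.5 139.7  45. ] center [550.6  21.8  45. ]
yaw 4.120499720095892 4.15538606742679
hub [551.2  21.8  79. ] [553.5  21.1  79. ]
post [463.7 129.2  81. ] [462.  133.8  81. ]
tip [632.7  53.5  73. ] [636.7  58.9  73. ]
br flange [538.9 170.8  61. ]
br flange [532.3  88.8  61. ]
br flange sc [526.9  90.4  61. ]
br flange sc [546.9 181.9  61. ]
bat [446.  333.1  14. ] [452.3 342.4  14. ]
```

```bash
cat >> h.py <<'E'
from scipy.spatial.transform import Rotation as Ro
def go(p,ydeg=None):
    s=arm.observe();R=np.array(s['ee_rot']);d=R.T@(np.array(p,float)-s['position'])
    a=np.radians(ydeg) if ydeg is not None else np.arctan2(R[1,1],R[0,1])
    if np.cos(a)*R[0,1]+np.sin(a)*R[1,1]<0 and ydeg is None: a+=np.pi
    y=np.array([np.cos(a),np.sin(a),0]);z=np.array([0,0,-1.]);x=np.cross(y,z)
    rv=(Ro.from_matrix(R).inv()*Ro.from_matrix(np.c_[x,y,z])).as_rotvec()
    print('t',round(s['clock'],2),'pos',np.round(s['position'],1),'F',np.round(s['wrist_force'],1),'op',round(s['opening'],1),'shift m',np.round(d/1000,4),'rot',np.round(rv,4))
E
python3 -c "
from h import *
go([536,131,150],-4.2)"
```

```text
t 0.2 pos [152.4 657.2 230.7] F [-1.  -0.5 -0.5] op 85.1 shift m [-0.4926 -0.4259  0.0812] rot [-1.0000e-03  9.0000e-04  1.4163e+00]
```

```bash
python3 -m jog '[[[-0.015,-0.013,0],[0,0,0.043]],[[-0.044,-0.038,0],[0,0,0.127]],[[-0.074,-0.064,0],[0,0,0.212]],[[-0.103,-0.089,0],[0,0,0.297]],[[-0.133,-0.115,0],[0,0,0.382]],[[-0.163,-0.141,0],[0,0,0.467]],[[-0.192,-0.166,0],[0,0,0.552]],[[-0.222,-0.192,0],[0,0,0.637]]]' 0.055 30; python3 -c "
from h import *
go([536,131,150],-4.2)"
```

```text
clock: 0.87
position: [326.0, 418.8, 231.3]
ee_rot: [[-0.646, 0.763, -0.0], [0.763, 0.646, 0.0], [0.0, 0.0, -1.0]]
wrist_force: [0.6, -0.5, 0.3]
opening: 55.2
gripper_force: 0.0
t 0.87 pos [326.  418.8 231.3] F [ 0.6 -0.5  0.3] op 55.2 shift m [-0.3554 -0.0255  0.0812] rot [ 0.000e+00 -4.000e-04  7.755e-01]
```

```bash
python3 -m jog '[[[-0.038,-0.003,0.006],[0,0,0.083]],[[-0.076,-0.006,0.012],[0,0,0.166]],[[-0.114,-0.008,0.020],[0,0,0.249]],[[-0.152,-0.011,0.028],[0,0,0.332]],[[-0.190,-0.014,0.036],[0,0,0.415]],[[-0.228,-0.016,0.044],[0,0,0.498]],[[-0.266,-0.019,0.052],[0,0,0.581]],[[-0.300,-0.021,0.060],[0,0,0.664]]]'; python3 -c "
from h import *
go([536,131,110],-4.2)"
```

```text
clock: 1.53
position: [505.0, 176.2, 171.1]
ee_rot: [[-0.037, 0.999, 0.001], [0.999, 0.037, -0.0], [-0.0, 0.001, -1.0]]
wrist_force: [0.1, -0.2, 0.3]
opening: 55.0
gripper_force: 0.0
t 1.53 pos [505.  176.2 171.1] F [ 0.1 -0.2  0.3] op 55.0 shift m [-0.0463  0.0293  0.0611] rot [0.0005 0.     0.1102]
```

```bash
python3 -m jog '[[[-0.020,0.012,0.012],[0,0,0.05]],[[-0.038,0.024,0.025],[0,0,0.09]],[[-0.0463,0.0293,0.038],[0,0,0.11]],[[-0.0463,0.0293,0.048],[0,0,0.11]],[[-0.0463,0.0293,0.056],[0,0,0.11]],[[-0.0463,0.0293,0.060],[0,0,0.11]],[[-0.0463,0.0293,0.061],[0,0,0.11]],[[-0.0463,0.0293,0.061],[0,0,0.11]]]'; python3 -c "
from h import *
go([536,131,50],-4.2)
save('top','g1.png',(240,190,320,260),8);save('scene','g1s.png',(240,165,330,245),8)
im=np.hstack([cv2.resize(cv2.imread('pics/'+n),(400,350)) for n in('g1.png','g1s.png')]);cv2.imwrite('pics/g.png',im)"
```

```text
clock: 2.2
position: [534.6, 135.0, 110.2]
ee_rot: [[0.065, 0.998, -0.001], [0.998, -0.065, 0.001], [0.001, -0.001, -1.0]]
wrist_force: [0.9, -0.2, -0.4]
opening: 55.4
gripper_force: 0.0
t 2.2 pos [534.6 135.  110.2] F [ 0.9 -0.2 -0.4] op 55.4 shift m [-0.0039  0.0017  0.0602] rot [-0.0006 -0.0006  0.0079]
```

View pics/g.png

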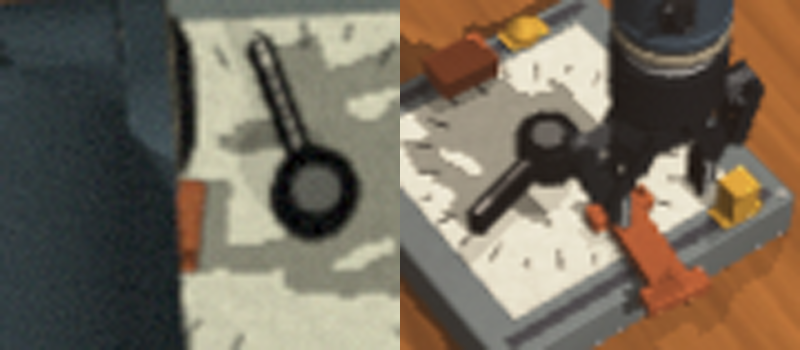

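Both fingers straddle the bracket's shank, with the post and pointer clear. I'm going down.

```bash
python3 -m jog '[[[-0.0035,0.001,0.008],[0,0,0]],[[-0.0035,0.001,0.020],[0,0,0]],[[-0.0035,0.001,0.032],[0,0,0]],[[-0.0035,0.001,0.043],[0,0,0]],[[-0.0035,0.001,0.052],[0,0,0]],[[-0.0035,0.001,0.058],[0,0,0]],[[-0.0035,0.001,0.061],[0,0,0]],[[-0.0035,0.001,0.061],[0,0,0]]]'; python3 -c "
from h import *
go([536,131,48],-4.2)
save('scene','g2.png',(255,165,335,235),8)"
```

```text
clock: 2.97
position: [535.5, 129.7, 48.3]
ee_rot: [[0.068, 0.998, -0.002], [0.998, -0.068, -0.001], [-0.001, -0.001, -1.0]]
wrist_force: [0.4, 0.3, -0.4]
opening: 54.5
gripper_force: 0.0
t 2.97 pos [535.5 129.7  48.3] F [ 0.4  0.3 -0.4] op 54.5 shift m [0.0013 0.0004 0.0003] rot [-0.0015  0.0007  0.0052]
```

View pics/g2.png

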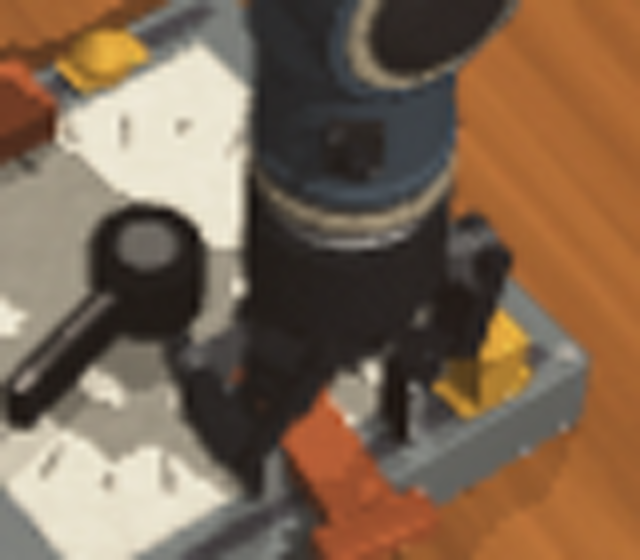

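The fingers stand either side of the shank at about (260,480) and (395,440), with the outer flange visible at (370,520). I'll close now.

```bash
python3 -m jog '[[[0,0,0.001],[0,0,0]],[[0,0,0.001],[0,0,0]],[[0,0,0.001],[0,0,0]],[[0,0,0.001],[0,0,0]],[[0,0,0.001],[0,0,0]],[[0,0,0.001],[0,0,0]],[[0,0,0.001],[0,0,0]],[[0,0,0.001],[0,0,0]]]' 0.02 30; python3 -m jog '[[[0,0,-0.001],[0,0,0]],[[0,0,-0.003],[0,0,0]],[[0,0,-0.006],[0,0,0]],[[0,0,-0.010],[0,0,0]],[[0,0,-0.015],[0,0,0]],[[0,0,-0.020],[0,0,0]],[[0,0,-0.025],[0,0,0]],[[0,0,-0.028],[0,0,0]]]'
```

```text
clock: 3.68
position: [536.5, 130.1, 48.9]
ee_rot: [[0.068, 0.998, 0.001], [0.998, -0.068, 0.001], [0.001, 0.001, -1.0]]
wrist_force: [-0.9, -0.5, 4.7]
opening: 27.0
gripper_force: 30.9
clock: 4.35
position: [536.3, 130.0, 77.2]
ee_rot: [[0.068, 0.998, 0.001], [0.998, -0.068, 0.0], [0.001, 0.001, -1.0]]
wrist_force: [0.5, 0.8, -1.2]
opening: 26.8
gripper_force: 30.1
```

```bash
python3 -m jog '[[[0,0,-0.012],[0,0,0]],[[0.004,-0.002,-0.026],[0,0,0]],[[0.016,-0.008,-0.034],[0,0,0]],[[0.034,-0.018,-0.038],[0,0,0]],[[0.056,-0.029,-0.038],[0,0,0]],[[0.080,-0.042,-0.038],[0,0,0]],[[0.105,-0.054,-0.038],[0,0,0]],[[0.130,-0.066,-0.038],[0,0,0]]]'; python3 -c "
from h import *
go([447.5,335,50])
save('scene','g3.png',None,1.4)"
```

```text
clock: 5.02
position: [478.5, 265.1, 115.3]
ee_rot: [[0.068, 0.998, 0.001], [0.998, -0.068, 0.001], [0.001, 0.0, -1.0]]
wrist_force: [0.2, 0.1, -1.4]
opening: 27.4
gripper_force: 30.1
t 5.02 pos [478.5 265.1 115.3] F [ 0.2  0.1 -1.4] op 27.4 shift m [ 0.0676 -0.0357  0.0653] rot [ 0.0005 -0.0006  0.    ]
```

View pics/g3.png

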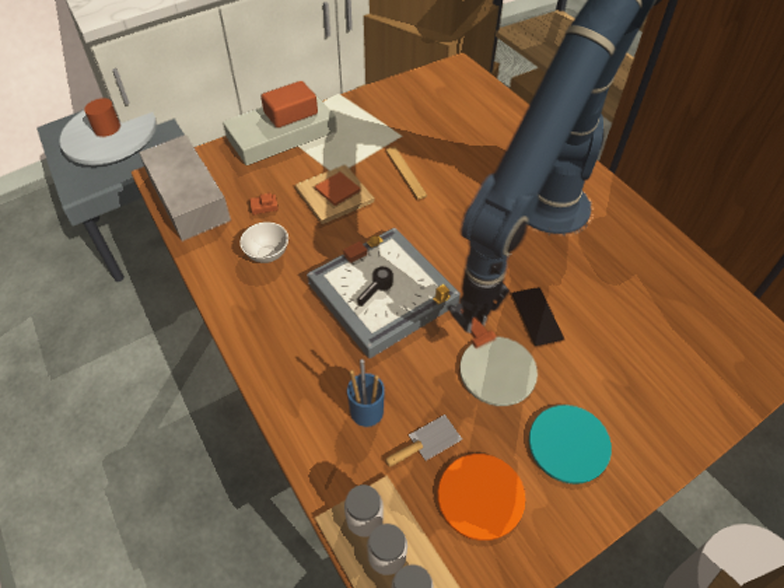

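The picture shows the bracket held level at (482,333), on its way to the white bat at (498,371). The pointer and the other items haven't moved.

```bash
python3 -m jog '[[[0.020,-0.011,0.005],[0,0,0]],[[0.040,-0.021,0.015],[0,0,0]],[[0.056,-0.030,0.028],[0,0,0]],[[0.065,-0.0345,0.042],[0,0,0]],[[0.0676,-0.0357,0.056],[0,0,0]],[[0.0676,-0.0357,0.068],[0,0,0]],[[0.0676,-0.0357,0.076],[0,0,0]],[[0.0676,-0.0357,0.080],[0,0,0]]]'; python3 -m jog '[[[0,0,0.003],[0,0,0]],[[0,0,0.006],[0,0,0]],[[0,0,0.009],[0,0,0]],[[0,0,0.011],[0,0,0]],[[0,0,0.012],[0,0,0]],[[0,0,0.013],[0,0,0]],[[0,0,0.013],[0,0,0]],[[0,0,0.013],[0,0,0]]]'
```

```text
clock: 5.73
position: [447.7, 332.8, 33.0]
ee_rot: [[0.069, 0.998, -0.001], [0.998, -0.069, -0.002], [-0.002, -0.001, -1.0]]
wrist_force: [0.1, -0.2, -0.3]
opening: 27.4
gripper_force: 30.1
clock: 6.4
position: [448.0, 334.0, 21.4]
ee_rot: [[0.068, 0.998, 0.0], [0.998, -0.068, 0.0], [0.0, 0.0, -1.0]]
wrist_force: [0.3, -0.4, -1.2]
opening: 27.4
gripper_force: 30.1
```

```bash
python3 -m jog '[[[0,0,0.0005],[0,0,0]],[[0,0,0.001],[0,0,0]],[[0,0,0.0015],[0,0,0]],[[0,0,0.002],[0,0,0]],[[0,0,0.0025],[0,0,0]],[[0,0,0.0025],[0,0,0]],[[0,0,0.0025],[0,0,0]],[[0,0,0.0025],[0,0,0]]]'
```

```text
clock: 7.07
position: [447.9, 334.0, 18.8]
ee_rot: [[0.068, 0.998, -0.0], [0.998, -0.068, 0.0], [0.0, -0.0, -1.0]]
wrist_force: [-0.1, 0.2, -0.9]
opening: 27.2
gripper_force: 30.1
```

```bash
python3 -m jog '[[[0,0,0.0002],[0,0,0]],[[0,0,0.0004],[0,0,0]],[[0,0,0.0006],[0,0,0]],[[0,0,0.0008],[0,0,0]],[[0,0,0.001],[0,0,0]],[[0,0,0.001],[0,0,0]],[[0,0,0.001],[0,0,0]],[[0,0,0.001],[0,0,0]]]'
```

```text
clock: 7.73
position: [447.9, 334.0, 17.9]
ee_rot: [[0.068, 0.998, -0.0], [0.998, -0.068, 0.0], [0.0, -0.0, -1.0]]
wrist_force: [-0.2, -0.0, 1.8]
opening: 27.0
gripper_force: 30.4
```

```bash
python3 -m jog '[[[0,0,0.0002],[0,0,0]],[[0,0,0.0004],[0,0,0]],[[0,0,0.0004],[0,0,0]],[[0,0,0.0004],[0,0,0]],[[0,0,0.0004],[0,0,0]],[[0,0,0.0004],[0,0,0]],[[0,0,0.0004],[0,0,0]],[[0,0,0.0004],[0,0,0]]]'; python3 -m jog '[[[0,0,0],[0,0,0]],[[0,0,0],[0,0,0]],[[0,0,0],[0,0,0]],[[0,0,0],[0,0,0]],[[0,0,0],[0,0,0]],[[0,0,0],[0,0,0]],[[0,0,0],[0,0,0]],[[0,0,0],[0,0,0]]]' 0.05; python3 -m jog '[[[0,0,-0.002],[0,0,0]],[[0,0,-0.006],[0,0,0]],[[0,0,-0.013],[0,0,0]],[[0,0,-0.022],[0,0,0]],[[0,0,-0.035],[0,0,0]],[[0,0,-0.055],[0,0,0]],[[0,0,-0.080],[0,0,0]],[[0,0,-0.110],[0,0,0]]]'
```

```text
clock: 8.4
position: [447.9, 334.0, 17.9]
ee_rot: [[0.068, 0.998, -0.0], [0.998, -0.068, 0.0], [0.0, -0.0, -1.0]]
wrist_force: [-2.0, -1.1, 4.9]
opening: 27.0
gripper_force: 30.9
clock: 9.07
position: [447.9, 334.0, 17.3]
ee_rot: [[0.068, 0.998, -0.0], [0.998, -0.068, 0.0], [-0.0, -0.0, -1.0]]
wrist_force: [0.2, -0.4, 0.6]
opening: 50.0
gripper_force: 0.0
clock: 9.73
position: [447.2, 333.4, 128.4]
ee_rot: [[0.068, 0.998, -0.001], [0.998, -0.068, -0.001], [-0.001, -0.001, -1.0]]
wrist_force: [0.5, 0.5, 0.3]
opening: 50.0
gripper_force: 0.0
```

```bash
python3 -c "
from h import *
r=66;a=np.radians(21.5)
go([551.5+r*np.cos(a),21.8+r*np.sin(a),125],-68.5)"
```

```text
t 9.73 pos [447.2 333.4 128.4] F [0.5 0.5 0.3] op 50.0 shift m [-0.2754  0.1849  0.0035] rot [-3.0000e-04  1.9000e-03  1.1274e+00]
```

```bash
python3 -m jog '[[[-0.014,0.009,-0.005],[0,0,0.056]],[[-0.042,0.028,-0.005],[0,0,0.169]],[[-0.070,0.047,-0.005],[0,0,0.282]],[[-0.098,0.065,-0.005],[0,0,0.395]],[[-0.126,0.084,-0.005],[0,0,0.508]],[[-0.154,0.103,-0.005],[0,0,0.620]],[[-0.182,0.122,-0.005],[0,0,0.733]],[[-0.210,0.140,-0.005],[0,0,0.846]]]' 0.042 20; python3 -c "
from h import *
r=66;a=np.radians(21.5)
go([551.5+r*np.cos(a),21.8+r*np.sin(a),110],-68.5)"
```

```text
clock: 10.4
position: [574.1, 113.0, 133.2]
ee_rot: [[0.796, 0.605, 0.001], [0.605, -0.796, 0.001], [0.001, 0.0, -1.0]]
wrist_force: [0.3, 0.1, -1.4]
opening: 41.9
gripper_force: 0.0
t 10.4 pos [574.1 113.  133.2] F [ 0.3  0.1 -1.4] op 41.9 shift m [-0.0097  0.0769  0.0232] rot [-1.000e-04 -1.200e-03  2.749e-01]
```

```bash
python3 -m jog '[[[-0.003,0.026,0],[0,0,0.10]],[[-0.006,0.050,0.002],[0,0,0.18]],[[-0.009,0.068,0.008],[0,0,0.25]],[[-0.0097,0.0765,0.015],[0,0,0.275]],[[-0.0097,0.0765,0.020],[0,0,0.275]],[[-0.0097,0.0765,0.023],[0,0,0.275]],[[-0.0097,0.0765,0.023],[0,0,0.275]],[[-0.0097,0.0765,0.023],[0,0,0.275]]]'; python3 -c "
from h import *
r=66;a=np.radians(21.5)
go([551.5+r*np.cos(a),21.8+r*np.sin(a),52],-68.5)
save('top','p1.png',(160,170,360,300),1);save('scene','p1s.png',(215,155,395,300),1)
im=np.vstack([cv2.resize(cv2.imread('pics/'+n),(400,300),interpolation=cv2.INTER_CUBIC) for n in('p1.png','p1s.png')]);cv2.imwrite('pics/p.png',np.hstack([im[:300],im[300:]]))"
```

```text
clock: 11.07
position: [611.7, 50.3, 109.1]
ee_rot: [[0.927, 0.375, -0.001], [0.375, -0.927, 0.001], [-0.001, -0.001, -1.0]]
wrist_force: [0.3, -0.5, 0.2]
opening: 42.2
gripper_force: 0.0
t 11.07 pos [611.7  50.3 109.1] F [ 0.3 -0.5  0.2] op 42.2 shift m [-0.0004  0.0045  0.0571] rot [-0.0014  0.0006  0.0095]
```

View pics/p.png

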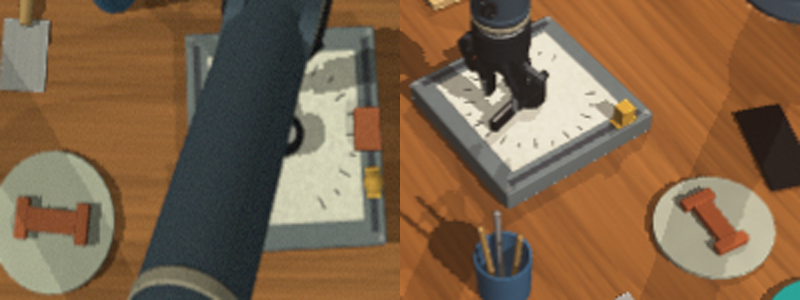

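The bracket lies flat and whole on the white bat, at (50,222) in the left picture. The gripper is above the bar, so I'm going down over it.

```bash
python3 -m jog '[[[0,0.0005,0.004],[0,0,0.003]],[[0,0.0005,0.014],[0,0,0.003]],[[0,0.0005,0.026],[0,0,0.003]],[[0,0.0005,0.038],[0,0,0.003]],[[0,0.0005,0.048],[0,0,0.003]],[[0,0.0005,0.054],[0,0,0.003]],[[0,0.0005,0.057],[0,0,0.003]],[[0,0.0005,0.057],[0,0,0.003]]]'; python3 -m jog '[[[0,0,0],[0,0,0]],[[0,0,0],[0,0,0]],[[0,0,0],[0,0,0]],[[0,0,0],[0,0,0]],[[0,0,0],[0,0,0]],[[0,0,0],[0,0,0]],[[0,0,0],[0,0,0]],[[0,0,0],[0,0,0]]]' 0.020 20; python3 - <<'E'
from h import *
np.set_printoptions(precision=4,suppress=True)
s=arm.observe();R=np.array(s['ee_rot']);p=np.array(s['position']);print(np.degrees(np.arctan2(R[1,1],R[0,1])),s['opening'],s['wrist_force'])
ax=np.array([551.5,21.8])
v=p[:2]-ax;r=np.hypot(*v);a0=np.degrees(np.arctan2(v[1],v[0]));print(r,a0)
E
```

```text
clock: 11.83
position: [612.0, 47.8, 51.3]
ee_rot: [[0.929, 0.37, -0.002], [0.37, -0.929, -0.0], [-0.002, -0.0, -1.0]]
wrist_force: [-0.8, 0.5, -0.7]
opening: 41.6
gripper_force: 0.0
clock: 12.5
position: [613.1, 47.6, 52.8]
ee_rot: [[0.929, 0.37, 0.001], [0.37, -0.929, -0.0], [0.001, 0.001, -1.0]]
wrist_force: [1.4, -1.9, 1.2]
opening: 20.0
gripper_force: 1.1
-68.3059350651313 20.045715244647887 [ 1.3532 -1.8556  1.1789]
66.75001232352564 22.755406133541474
```

```bash
python3 -m jog '[[[0,-0.0023,0],[0,0,-0.035]],[[-0.0004,-0.0069,0],[0,0,-0.105]],[[-0.0012,-0.0126,0],[0,0,-0.192]],[[-0.0026,-0.0182,0],[0,0,-0.279]],[[-0.0044,-0.0237,0],[0,0,-0.3665]],[[-0.0067,-0.0289,0],[0,0,-0.4538]],[[-0.0094,-0.0340,0],[0,0,-0.541]],[[-0.0126,-0.0388,0],[0,0,-0.628]]]'; cat > chk.py <<'E'
from h import *
s=arm.observe();R=np.array(s['ee_rot']);p=np.array(s['position']);v=p[:2]-[551.5,21.8]
print('tool ang',np.degrees(np.arctan2(R[1,1],R[0,1]))+90,'r',np.hypot(*v),'a',np.degrees(np.arctan2(v[1],v[0])),'z',p[2])
E
python3 chk.py
```

```text
clock: 13.17
position: [586.0, 79.2, 52.2]
ee_rot: [[0.53, 0.848, -0.0], [0.848, -0.53, -0.001], [-0.001, -0.0, -1.0]]
wrist_force: [0.9, -2.4, -0.7]
opening: 19.5
gripper_force: 1.1
tool ang 58.0167524878518 r 66.98534549170488 a 59.0056575511546 z 52.22501354258841
```

```bash
python3 -m jog '[[[-0.0003,-0.0058,0],[0,0,-0.0873]],[[-0.0010,-0.0115,0],[0,0,-0.1745]],[[-0.0022,-0.0171,0],[0,0,-0.2618]],[[-0.0040,-0.0226,0],[0,0,-0.3491]],[[-0.0062,-0.0279,0],[0,0,-0.4363]],[[-0.0088,-0.0330,0],[0,0,-0.5236]],[[-0.0119,-0.0379,0],[0,0,-0.6109]],[[-0.0154,-0.0424,0],[0,0,-0.6981]]]'; python3 chk.py; python3 - <<'E'
from h import *
r=66;a=np.radians(129)
go([551.5+r*np.cos(a),21.8+r*np.sin(a),52],39)
E
```

```text
clock: 13.83
position: [542.3, 89.5, 52.5]
ee_rot: [[-0.14, 0.99, 0.001], [0.99, 0.14, 0.0], [0.0, 0.001, -1.0]]
wrist_force: [2.2, -1.4, 0.2]
opening: 20.1
gripper_force: 0.8
tool ang 98.04003313071397 r 68.3224270529545 a 97.74706264282534 z 52.480521414917575
t 13.83 pos [542.3  89.5  52.5] F [ 2.2 -1.4  0.2] op 20.1 shift m [-0.0117 -0.0343  0.0005] rot [ 7.000e-04 -1.000e-04 -5.404e-01]
```

```bash
python3 -m jog '[[[-0.0004,-0.0058,0],[0,0,-0.0873]],[[-0.0012,-0.0116,0],[0,0,-0.1745]],[[-0.0027,-0.0172,0],[0,0,-0.2618]],[[-0.0048,-0.0227,0],[0,0,-0.3491]],[[-0.0074,-0.0280,0],[0,0,-0.4363]],[[-0.0102,-0.0323,0],[0,0,-0.506]],[[-0.0117,-0.0343,0],[0,0,-0.54]],[[-0.0117,-0.0343,0],[0,0,-0.54]]]';python3 -m jog '[[[0,0,0],[0,0,0]],[[0,0,0],[0,0,0]],[[0,0,0],[0,0,0]],[[0,0,0],[0,0,0]],[[0,0,0],[0,0,0]],[[0,0,0],[0,0,0]],[[0,0,0],[0,0,0]],[[0,0,0],[0,0,0]]]' 0.005 20; python3 chk.py; python3 - <<'E'
from h import *
r=66;a=np.radians(129)
go([551.5+r*np.cos(a),21.8+r*np.sin(a),52],39)
E
```

```text
clock: 14.5
position: [509.0, 73.6, 52.4]
ee_rot: [[-0.626, 0.78, -0.001], [0.78, 0.626, 0.001], [0.002, -0.0, -1.0]]
wrist_force: [-0.1, -0.4, 0.2]
opening: 20.0
gripper_force: 0.0
clock: 15.17
position: [509.7, 73.8, 52.5]
ee_rot: [[-0.625, 0.781, -0.001], [0.781, 0.625, 0.001], [0.001, 0.0, -1.0]]
wrist_force: [-2.3, 4.6, 4.7]
opening: 13.1
gripper_force: 26.0
tool ang 128.6702176581741 r 66.73927805794195 a 128.81657335509996 z 52.47686338909342
t 15.17 pos [509.7  73.8  52.5] F [-2.3  4.6  4.7] op 13.1 shift m [-0.0007 -0.0002  0.0005] rot [ 0.0001 -0.0011 -0.0058]
```

```bash
python3 -m jog '[[[0,0,0],[0,0,0]],[[0,0,0],[0,0,0]],[[0,0,0],[0,0,0]],[[0,0,0],[0,0,0]],[[0,0,0],[0,0,0]],[[0,0,0],[0,0,0]],[[0,0,0],[0,0,0]],[[0,0,0],[0,0,0]]]' 0.035; python3 -m jog '[[[0,0,-0.003],[0,0,0]],[[0,0,-0.010],[0,0,0]],[[0,0,-0.020],[0,0,0]],[[0,0,-0.035],[0,0,0]],[[0,0,-0.055],[0,0,0]],[[0,0,-0.080],[0,0,0]],[[0,0,-0.110],[0,0,0]],[[0,0,-0.140],[0,0,0]]]'; python3 -c "
from h import *
go([380,-250,190])"
```

```text
clock: 15.83
position: [510.0, 72.8, 52.3]
ee_rot: [[-0.624, 0.781, -0.0], [0.781, 0.624, -0.0], [0.0, -0.0, -1.0]]
wrist_force: [-0.8, 0.0, 0.4]
opening: 35.0
gripper_force: 0.0
clock: 16.5
position: [509.7, 72.6, 194.5]
ee_rot: [[-0.624, 0.781, 0.0], [0.781, 0.624, 0.0], [-0.0, 0.0, -1.0]]
wrist_force: [0.3, 0.8, 0.1]
opening: 35.1
gripper_force: 0.0
t 16.5 pos [509.7  72.6 194.5] F [0.3 0.8 0.1] op 35.1 shift m [-0.1712 -0.3027  0.0045] rot [ 0.0003  0.0001 -0.    ]
```

```bash
python3 -m jog '[[[-0.010,-0.018,0],[0,0,0]],[[-0.028,-0.050,0],[0,0,0]],[[-0.046,-0.082,0],[0,0,0]],[[-0.064,-0.114,0],[0,0,0]],[[-0.082,-0.146,0],[0,0,0]],[[-0.098,-0.175,0],[0,0,0]],[[-0.112,-0.198,0],[0,0,0]],[[-0.122,-0.216,0],[0,0,0]]]'; python3 -c "
from h import *
save('top','f1.png',(235,170,365,290),6)"
```

```text
clock: 17.17
position: [416.2, -159.8, 193.6]
ee_rot: [[-0.622, 0.783, 0.002], [0.783, 0.622, -0.0], [-0.001, 0.001, -1.0]]
wrist_force: [-0.0, -0.2, 0.5]
opening: 35.0
gripper_force: 0.0
```

View pics/f1.png

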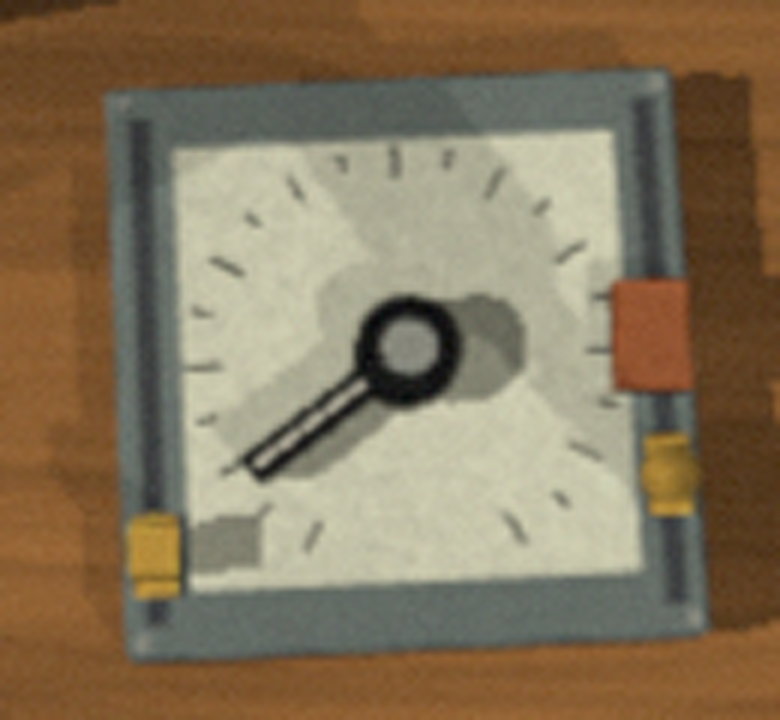

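```bash
python3 - <<'E'
from h import *
np.set_printoptions(precision=0,suppress=True)
t=px2w('top',T(254,467),73);b=px2w('top',T(366,385),73);print(t,b)
ax=np.array([551.5,21.8]);y=np.radians(4.13);X=np.array([np.cos(y),np.sin(y)]);Y=np.array([-np.sin(y),np.cos(y)])
print('bar world ang',np.degrees(np.arctan2(*(t[:2]-ax)[::-1])),np.degrees(np.arctan2(*(t-b)[:2][::-1])))
def pr(d,h,hx,hy):
    return np.array([(np.array(w2px('top',[*(ax+Y*(115+j*hy)-X*(d-i*hx)),h]))-[234.5,169.5])*6-.5 for i,j in((1,1),(1,-1),(-1,-1),(-1,1))])
for d in(76,80,84):
    print(d,'ang',4.13+np.degrees(np.arctan2(115,-d)),'\ntop',pr(d,81,11,11).ravel(),'\nfoot',pr(d,50,18,10).ravel())
im=cv2.imread('pics/f1.png')[490:620,100:280];im=cv2.resize(im,None,fx=4,fy=4,interpolation=cv2.INTER_CUBIC)
sc=arm.get_image('scene')[:,:,::-1];sc=cv2.resize(sc[195:225,300:335],(606,520),interpolation=cv2.INTER_CUBIC)
q=np.hstack([im,sc]);cv2.imwrite('pics/f2.png',cv2.resize(q,None,fx=.59,fy=.59))
E
```

```text
[498.  87.  73.] [535.  39.  73.]
bar world ang 129.40116313391096 127.84483675922255
76 ang 127.58950225339066 
top [124. 508. 175. 506. 178. 557. 126. 559.] 
foot [129. 498. 174. 496. 178. 577. 132. 579.]
80 ang 128.9544891569568 
top [125. 517. 176. 515. 178. 566. 127. 568.] 
foot [130. 507. 175. 505. 178. 586. 133. 588.]
84 ang 130.27569181167817 
top [125. 526. 176. 524. 178. 575. 127. 578.] 
foot [130. 516. 175. 514. 178. 595. 133. 597.]
```

View pics/f2.png

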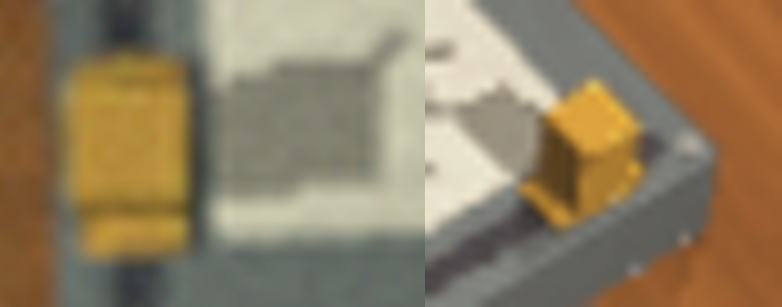

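Enlarged, the post's top face spans rows 524 to 577 of the crop, so it stands about 84 mm nearer the robot and the wanted bearing is about 130.3°. I'll measure the bar's centre line to match.

```bash
python3 - <<'E'
from h import *
np.set_printoptions(precision=1,suppress=True,linewidth=150)
g=np.mean([cv2.cvtColor(arm.get_image('top'),cv2.COLOR_RGB2GRAY).astype(np.float32) for _ in range(4)],0)
ax=np.array([551.5,21.8])
a=np.radians(129);u=np.array([np.cos(a),np.sin(a)]);n=np.array([-u[1],u[0]])
ts=np.arange(-12,12.1,.5);pts=[]
for r in range(34,82,3):
    P=np.array([w2px('top',[*(ax+u*r+n*t),73]) for t in ts],np.float32)
    v=cv2.remap(g,P[:,0].copy(),P[:,1].copy(),cv2.INTER_LINEAR).ravel()
    m=abs(ts)<4.6;w=v[m]-v[m].min();w=np.clip(w-.3*w.max(),0,None);pts.append((r,(w*ts[m]).sum()/w.sum()))
    if r in(40,61): print(r,v.astype(int))
pts=np.array(pts);print(pts[:,1]);k=np.polyfit(pts[:,0],pts[:,1],1);print('slope deg',129+np.degrees(k[0]),'offset axis',k[1],'tip ang',129+np.degrees(np.polyval(k,87.5)/87.5))
E
```

```text
40 [171 170 168 167 165 162 154 144 134 123 108  92  78  72  70  70  73  78  87  96 110 122 132 140 146 149 143 133 121 105  90  74  59  52  48  46  46
  48  54  64  75  86  95 105 116 125 128 129 130]
61 [172 171 170 169 168 166 163 155 147 136 125 113 100  87  80  77  78  81  86  92 101 111 120 129 134 134 131 117 101  86  72  56  42  35  35  37  40
  44  49  57  67  76  86  95 104 110 118 121 124]
[-0.1 -0.   0.2  0.4  0.  -0.2 -0.   0.2  0.1 -0.3 -0.1  0.2  0.2 -0.3 -0.2  0.1]
slope deg 128.86143372890635 offset axis 0.14696582752301798 tip ang 128.95766826204598
```

The bar lies at 128.9° and the post's middle at about 130.4°, so I'll re-centre the bar by closing the fingers at that bearing.

```bash
python3 - <<'E'
from h import *
r=66;a=np.radians(130.4)
go([551.5+r*np.cos(a),21.8+r*np.sin(a),190],40.4)
E
```

```text
t 17.47 pos [ 418.  -156.3  192.8] F [0.9 0.2 0.4] op 34.7 shift m [0.1213 0.2137 0.003 ] rot [ 0.001   0.0002 -0.0291]
```

```bash
python3 -m jog '[[[0.010,0.018,0],[0,0,0]],[[0.028,0.050,0],[0,0,0]],[[0.046,0.081,0],[0,0,0]],[[0.064,0.113,0],[0,0,-0.01]],[[0.082,0.145,0],[0,0,-0.02]],[[0.101,0.178,0],[0,0,-0.029]],[[0.116,0.204,0],[0,0,-0.029]],[[0.1213,0.2137,0],[0,0,-0.029]]]'; python3 -m jog '[[[0,0,0.010],[0,0,0]],[[0,0,0.030],[0,0,0]],[[0,0,0.050],[0,0,0]],[[0,0,0.068],[0,0,0]],[[0,0,0.080],[0,0,0]],[[0,0,0.085],[0,0,0]],[[0,0,0.085],[0,0,0]],[[0,0,0.085],[0,0,0]]]';python3 chk.py; python3 - <<'E'
from h import *
r=66;a=np.radians(130.4)
go([551.5+r*np.cos(a),21.8+r*np.sin(a),52],40.4)
E
```

```text
clock: 18.13
position: [509.6, 78.1, 192.4]
ee_rot: [[-0.654, 0.757, 0.001], [0.757, 0.654, 0.003], [0.001, 0.002, -1.0]]
wrist_force: [0.7, 0.8, 0.7]
opening: 35.5
gripper_force: 0.0
clock: 18.8
position: [508.5, 70.1, 107.4]
ee_rot: [[-0.646, 0.763, -0.0], [0.763, 0.646, -0.0], [-0.0, -0.0, -1.0]]
wrist_force: [0.3, -0.5, 0.3]
opening: 35.1
gripper_force: 0.0
tool ang 130.23504089160693 r 64.69624371428571 a 131.69126782792873 z 107.43282384235236
t 18.8 pos [508.5  70.1 107.4] F [ 0.3 -0.5  0.3] op 35.1 shift m [0.0013 0.0015 0.0554] rot [-0.0004  0.0001 -0.0029]
```

```bash
python3 -m jog '[[[0.0013,0.0015,0.006],[0,0,-0.003]],[[0.0013,0.0015,0.016],[0,0,-0.003]],[[0.0013,0.0015,0.028],[0,0,-0.003]],[[0.0013,0.0015,0.040],[0,0,-0.003]],[[0.0013,0.0015,0.049],[0,0,-0.003]],[[0.0013,0.0015,0.054],[0,0,-0.003]],[[0.0013,0.0015,0.055],[0,0,-0.003]],[[0.0013,0.0015,0.055],[0,0,-0.003]]]';python3 chk.py;  python3 -m jog '[[[0,0,0],[0,0,0]],[[0,0,0],[0,0,0]],[[0,0,0],[0,0,0]],[[0,0,0],[0,0,0]],[[0,0,0],[0,0,0]],[[0,0,0],[0,0,0]],[[0,0,0],[0,0,0]],[[0,0,0],[0,0,0]]]' 0.005 20; python3 chk.py
```

```text
clock: 19.47
position: [508.9, 72.8, 52.2]
ee_rot: [[-0.649, 0.761, -0.0], [0.761, 0.649, -0.0], [0.0, -0.0, -1.0]]
wrist_force: [0.8, -0.9, 0.0]
opening: 34.9
gripper_force: 0.0
tool ang 130.4583522127266 r 66.46186899130643 a 129.86092514676238 z 52.15207427819716
clock: 20.13
position: [509.1, 72.7, 52.9]
ee_rot: [[-0.649, 0.761, 0.0], [0.761, 0.649, 0.0], [-0.0, 0.0, -1.0]]
wrist_force: [-1.4, -0.4, 6.2]
opening: 13.4
gripper_force: 23.4
tool ang 130.43666904617083 r 66.25695106102341 a 129.7557913727784 z 52.853493344307346
```

```bash
python3 -m jog '[[[0,-0.0003,0],[0,0,0]],[[0,-0.0006,0],[0,0,0]],[[0,-0.0008,0],[0,0,0]],[[0,-0.0008,0],[0,0,0]],[[0,-0.0008,0],[0,0,0]],[[0,-0.0008,0],[0,0,0]],[[0,-0.0008,0],[0,0,0]],[[0,-0.0008,0],[0,0,0]]]';python3 chk.py;  python3 -m jog '[[[0,0,0],[0,0,0]],[[0,0,0],[0,0,0]],[[0,0,0],[0,0,0]],[[0,0,0],[0,0,0]],[[0,0,0],[0,0,0]],[[0,0,0],[0,0,0]],[[0,0,0],[0,0,0]],[[0,0,0],[0,0,0]]]' 0.035;  python3 -m jog '[[[0,0,-0.003],[0,0,0]],[[0,0,-0.010],[0,0,0]],[[0,0,-0.020],[0,0,0]],[[0,0,-0.035],[0,0,0]],[[0,0,-0.055],[0,0,0]],[[0,0,-0.080],[0,0,0]],[[0,0,-0.110],[0,0,0]],[[0,0,-0.140],[0,0,0]]]'; python3 -m jog '[[[-0.010,-0.018,0],[0,0,0]],[[-0.028,-0.050,0],[0,0,0]],[[-0.046,-0.082,0],[0,0,0]],[[-0.064,-0.114,0],[0,0,0]],[[-0.082,-0.146,0],[0,0,0]],[[-0.098,-0.175,0],[0,0,0]],[[-0.112,-0.198,0],[0,0,0]],[[-0.122,-0.216,0],[0,0,0]]]'
python3 - <<'E'
from h import *
g=np.mean([cv2.cvtColor(arm.get_image('top'),cv2.COLOR_RGB2GRAY).astype(np.float32) for _ in range(4)],0)
ax=np.array([551.5,21.8])
a=np.radians(130);u=np.array([np.cos(a),np.sin(a)]);n=np.array([-u[1],u[0]])
ts=np.arange(-12,12.1,.5);pts=[]
for r in range(34,82,2):
    P=np.array([w2px('top',[*(ax+u*r+n*t),73]) for t in ts],np.float32)
    v=cv2.remap(g,P[:,0].copy(),P[:,1].copy(),cv2.INTER_LINEAR).ravel()
    m=abs(ts)<4.6;w=v[m]-v[m].min();w=np.clip(w-.3*w.max(),0,None);pts.append((r,(w*ts[m]).sum()/w.sum()))
pts=np.array(pts);k=np.polyfit(pts[:,0],pts[:,1],1);print('slope deg',130+np.degrees(k[0]),'offset',k[1],'tip',130+np.degrees(np.polyval(k,87.5)/87.5))
q=px2w('top',T(154,551),81);print(q)
for r in (ax,ax+n*k[1]): d=q[:2]-r;print('post dir',np.degrees(np.arctan2(d[1],d[0])))
save('top','end.png',None,1.4)
E
```

```text
clock: 20.8
position: [509.0, 72.6, 52.9]
ee_rot: [[-0.649, 0.761, 0.002], [0.761, 0.649, 0.001], [-0.001, 0.002, -1.0]]
wrist_force: [-0.8, 0.2, 5.4]
opening: 13.7
gripper_force: 22.9
tool ang 130.47604658280216 r 66.2395989102336 a 129.86463676025915 z 52.8653620006697
clock: 21.47
position: [508.3, 72.3, 52.3]
ee_rot: [[-0.649, 0.761, -0.0], [0.761, 0.649, 0.0], [0.0, 0.0, -1.0]]
wrist_force: [-0.1, 0.5, -0.7]
opening: 35.1
gripper_force: 0.0
clock: 22.13
position: [507.9, 72.1, 194.5]
ee_rot: [[-0.649, 0.761, 0.0], [0.761, 0.649, 0.0], [-0.0, 0.0, -1.0]]
wrist_force: [0.4, 1.4, -0.4]
opening: 35.2
gripper_force: 0.0
clock: 22.8
position: [422.0, -163.3, 193.6]
ee_rot: [[-0.646, 0.763, 0.002], [0.763, 0.646, -0.0], [-0.001, 0.001, -1.0]]
wrist_force: [-0.4, -0.1, 0.4]
opening: 35.1
gripper_force: 0.0
slope deg 129.93680851932962 offset 0.14799893993490754 tip 130.03371954368023
[459.37892328 129.46284746  81.        ]
post dir 130.55175394843954
post dir 130.49191146460888
```

View pics/end.png

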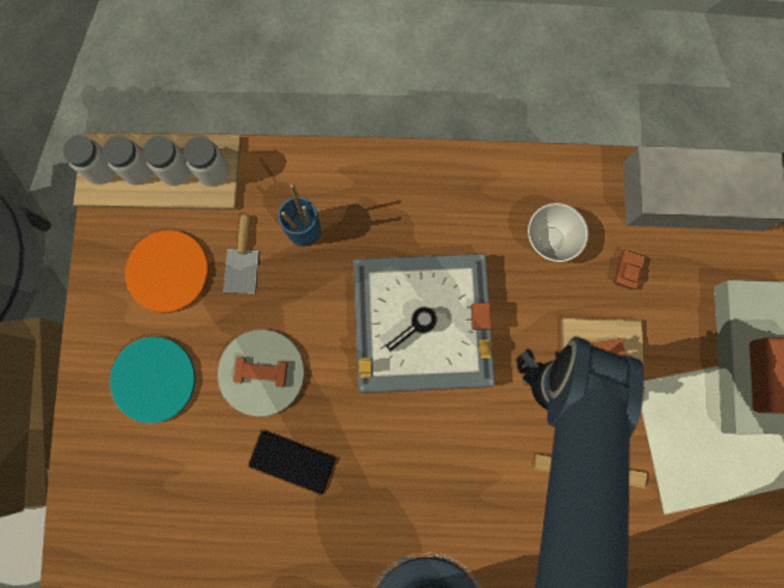

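The bracket lies on the white bat at (261,372), and the bar points at the square post within about 0.5°. Nothing else visible has moved, though the arm partly hides the tile and the plywood board.

```bash
python3 -c "
from workcell import arm
print(arm.hand_in())"
```

```text
the job is handed in; nothing more can be done
None
```

I handed the job in at about 23 s of the 61 s allowed: the bracket lies flat and whole on the white plaster bat, and the pointer is left aimed at the middle of the square post, within about 0.5° by my camera measurement; the hand-in gave no verdict.

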